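Unbolt a tin cabinet and pop its touch-latch door ajar

ROBOT

A 6-joint arm with a two-finger parallel gripper is mounted at the origin on the work surface. World frame = base frame: x ahead of the robot, y to its left, z up, the work surface at z = 0. Lengths are in mm, angles in degrees, forces in N, time in s.
With the tool pointing down it reaches from about 300 to 850 mm from the base axis. Payload 4.2 kg.
Tool frame: the origin (TCP) lies midway between the tips of the shut fingers; the grasp point (between the pads) lies 19 mm behind it; z points along the fingers, y is the line along which they close (so a half turn about z gives the same grasp; the last joint's range is limited). The gripper opens to 91 mm and grips with 3 to 60 N. Pads are 32 mm wide; open, the fingers measure 118 mm over their backs; the gripper's body (76 mm by 178 mm) begins 60 mm behind the grasp point.
Start: joints at [-78.381, 18.312, 89.639, -0, 72.044, -1.146], TCP at [127.055, -560.803, 213.976] pointing down, gripper open.
Joint ranges: [-177.97, 177.97], [-48.28, 115.42], [12.27, 149.76], [-77.06, 257.06], [2.81, 150.46], [-146.56, 146.56]. Speed limits (degrees/s): [147.25, 147.25, 180, 180, 180, 180].

INTERFACE

Orientations are given as [roll, pitch, yaw] about the fixed x, y, z axes, in that order (R = Rz(yaw) Ry(pitch) Rx(roll)).
In Python, from workcell import env gives the robot as it stands.
- The arm moves only by the tool jog_arm, never from a script. Its argument "steps" is one flat list of numbers, 5 for each row, row after row: the closure, from 0 (fully open) to 1 (shut), then the shift along the tool's x, y, z in cm, then the turn about the tool's z in degrees. A call has 1 to 20 rows; each row is the pose to reach, as a shift and turn from the pose commanded when the call began, along the tool's axes at that moment; what a row does not reach only later rows make up. A row lasts 1/10 s, in which the tool goes at most 50 mm and 8.59 degrees, less where a joint would pass 70% of its speed; a pose out of reach is approached as far as the arm can. A call with a gripper value outside its range is refused whole. The fingers move at their own pace and stop on an object; "force" is the grip in N (left out, the last holds). Time passes only in rows, so rows that repeat a pose let the fingers close. It gives the time, the measured TCP pose, the force and the opening at its end, in the units of the state.
- env.state(): the state, without advancing time (a new reading comes with each control period).
- env.grab_frame(name): name is "scene" or "top" or "wrist"; returns the picture (480x640x3 uint8, red, green, blue); there is no depth.
- env.camera_params(name): a dict with "fx", "fy", "cx", "cy" (pixels), "R" (3x3) and "t" (3): a world point X has camera coordinates R X + t. Camera axes: x right, y down, z forward; pixel columns grow to the right and rows downward; lengths in mm; the calibration is good to about 2 mm. The wrist camera is an equidistant fisheye: a pixel r from the principal point sees the ray r / f radians off the axis. A picture is of the moment at which its call begins: read the wrist's pose just before it. camera_params takes no time and is no camera call; for the wrist camera it gives the pose at the moment of the call.
- env.job_done(): hands the job in, once; it reports no verdict.
The state is a dict: "time_s": time; "qpos": joint angles; "qvel": joint speeds; "effort": joint torques, N m; "ee_pos": TCP position; "ee_rot": TCP orientation; "force": force on the tool from outside, world axes, zero at the start; "torque": the same for the moment, N m; "gripper_width": finger opening in mm.
Only numpy, scipy, OpenCV 4.12 (cv2) and the standard library are available. Lean on these libraries where they do the work, as an engineer would, in place of code of your own. Each camera call takes 0.05 s, during which the arm holds its last target. There are 200 camera calls.

TASK

The green tin cabinet lies on its back with its door in the upper face. Push the steel bolt by its upright red knob all the way back off the door, and only then press the door in at its round push mark until the touch catch lets go, and back away so that its spring raises it ajar. Leave the door standing ajar on its own spring, not swung wide, and leave the loose hardware around it where it lies; nothing is to be grasped or lifted.

Things in the scene. Friction and masses are not known exactly. Their poses are not given: they have to be found in the camera images.
- cabinet: green-painted tin cabinet, 260 (its x) x 340 (its y) x 90 mm high, fixed, lying on its back. Origin: centre of its underside, on the worktop; its -x long side is the near one. The upper face is 90 mm above the worktop; the flush door fills x = -104 to 105, y = -145 to 70 mm of it; the strip beyond y = 70 mm is fixed frame and carries the bolt.
- door (a joint): door angle in rad about the hinge along its far (+x) edge. 0 = shut and flush, held by the touch catch. Negative = pressed in, to a stop at -0.04 (7.4 mm at the push mark); 2 to 4 N at the mark does it. The catch lets go for good at about -0.02; when the finger then withdraws, the spring raises the door to about +0.26 (near edge some 50 mm up), where it stays.
- push_mark (a point): centre of the round chrome and white push mark, 32 mm across, on the door's upper face near its free (-x) edge: at cabinet x = -80, y = -37 mm, 91 mm above the worktop while shut. Moves with the door. (The smaller raised chrome cylinder farther to -y is the cam lock, not used.)
- bolt (a joint): slide of the steel bolt in m along the cabinet's +y: about 0 = shot 14 mm over the door's edge and barring it, 0.036 = fully back, at its stop. It slides with about 2 N of friction and stays where it is left.
- bolt_knob (a point): top centre of the bolt's upright round red knob, 14 mm in diameter, 140 mm above the worktop (50 mm above the cabinet's face), at cabinet x = -45 mm, y = 96 mm + the bolt's slide. The bolt's rod (12 mm thick, along y) and its keepers under the knob reach 17 mm above the face; a fingertip 20 to 30 mm above the face clears them and meets the knob's side.
- padlock: loose chrome shackle padlock, lying flat, about 75 x 46 x 18 mm, origin under its brass case; in front of the cabinet. Leave alone.
- escutcheon: loose bronze keyhole escutcheon, 48 mm across, 10 mm high; in front of the cabinet. Leave alone.
- hinge_a: loose galvanized butt hinge lying open, 72 x 65 x 8 mm, origin under its centre. Leave alone.
- hinge_b: the second hinge of the pair, the same. Leave alone.
- gate_latch: loose zinc gate latch (a spare bolt on a plate), 40 x 116 x 21 mm, not on the cabinet. Leave alone.
- screw_jar: loose amber jar of screws, 60 mm across, 75 mm high, origin under its centre. Leave alone.
- screwdriver: loose screwdriver lying on the worktop. Leave alone.

How it is judged:
By the outcome, as a careful person would: the job done as asked, in the order asked, and still so for the second after the job is handed in, with the robot touching nothing.
It also fails if it takes over 48 s, if anything falls off the work surface, if the arm or the gripper's body presses on something with over 40 N, if the wrist force passes 120 N, or if a joint passes its speed limit or range.

## Working session

There is one attempt and no reset: what is moved stays moved. The work goes in short steps, Python scripts to look and compute and a tool call to move; the robot and the scene stay as the last step left them, time stands still between calls to the robot, and variables do not carry over. Pictures are saved under pics/ and viewed, on a budget of 10 in all, crops included, one or two more only if the job needs it, and the job is handed in when it is done.

Besides the shell and the picture viewer there is one more tool, called in YAML: its name, and indented under it one key for each argument. jog_arm: Moves the arm, as the interface text tells. Its arguments: {"type":"object","properties":{"steps":{"type":"array","items":{"type":"number"}},"force":{"type":"number"}},"required":["steps"]}

```bash
mkdir -p pics
python3 - <<'E'
from workcell import env
import cv2
for n in("top","scene"):
    im=env.grab_frame(n); cv2.imwrite(f"pics/{n}0.png",im[:,:,::-1])
    p=env.camera_params(n); print(n,p)
s=env.state();print(s["ee_pos"],s["ee_rot"],s["time_s"],s["gripper_width"])
E
```

```text
top {'fx': 542.8658100514618, 'fy': 542.8658100514618, 'cx': 317.1592599882569, 'cy': 244.98049671734023, 'R': array([[ 0.00113   , -0.99993966,  0.01092661],
       [-0.98790284, -0.00281065, -0.15504862],
       [ 0.15506997, -0.01061923, -0.98784641]]), 't': array([ -13.21126258,  594.45589872, 1333.53708654])}
scene {'fx': 604.9778012913825, 'fy': 604.9778012913825, 'cx': 320.93488189852775, 'cy': 232.2672481668616, 'R': array([[ 0.74102741,  0.67144519, -0.00630438],
       [ 0.54070647, -0.60225453, -0.58730401],
       [-0.39813929,  0.43179955, -0.80934187]]), 't': array([-427.14924339, -255.38048597, 1899.19051611])}
[ 126.95406209 -560.36032796  213.21538325] [-1.79910070e+02 -1.31231473e-03  1.27666200e+01] 0.1 91.13353053696656
```

View pics/top0.png

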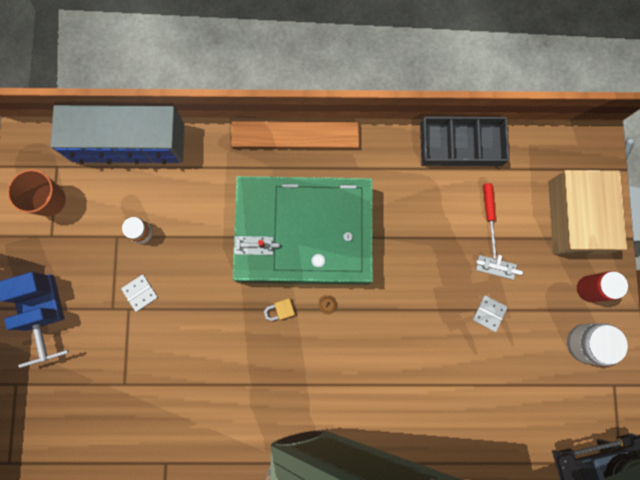

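View pics/scene0.png

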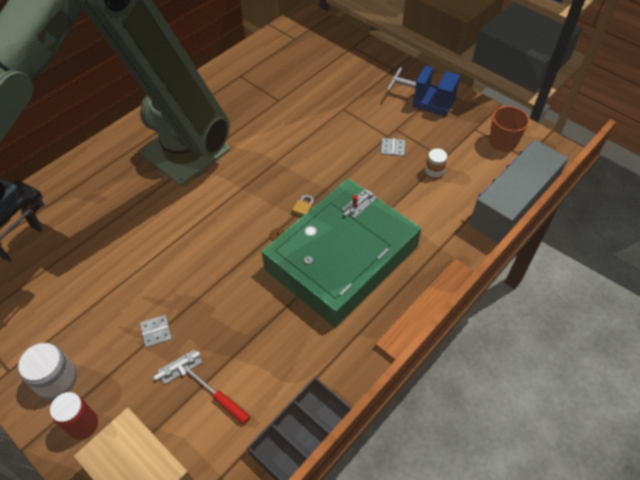

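The top view shows the cabinet nearly square to the base axes. The push mark is at about (318,261), the lock at (348,237) and the red knob at (262,243). In the scene view, the mark is at (310,231) and the knob at (355,203). Next I'll measure these more finely.

```bash
cat > h.py <<'E'
import numpy as np,cv2
from workcell import env
def ray(p,u,v):
    d=np.array([(u-p["cx"])/p["fx"],(v-p["cy"])/p["fy"],1]); R=p["R"]
    return -R.T@p["t"],R.T@d
def onz(p,u,v,z):
    o,d=ray(p,u,v); return o+d*(z-o[2])/d[2]
def cent(im,win,kind):
    x0,y0,x1,y1=win; a=im[y0:y1,x0:x1].astype(int); r,g,b=a[...,0],a[...,1],a[...,2]
    m=(r>110)&(g<80)&(b<80) if kind=="red" else (a.min(2)>170) if kind=="white" else (g>r+25)&(g>b+10)
    return m,(x0,y0)
E
python3 - <<'E'
from h import *
for n,wm,wk in(("top",(300,247,336,277),(245,230,285,258)),("scene",(298,222,322,240),(342,190,368,215))):
    im=cv2.imread(f"pics/{n}0.png")[:,:,::-1]; p=env.camera_params(n)
    m,o=cent(im,wm,"white"); v,u=np.nonzero(m); print(n,"mark",u.mean()+o[0],v.mean()+o[1],m.sum(),onz(p,u.mean()+o[0],v.mean()+o[1],91))
    m,o=cent(im,wk,"red"); v,u=np.nonzero(m); u=u+o[0];v=v+o[1];print("knob",u.mean(),v.mean(),u.min(),u.max(),v.min(),v.max(),len(u),onz(p,u.mean(),v.mean(),125))
im=cv2.imread("pics/top0.png")[:,:,::-1]; p=env.camera_params("top")
m,o=cent(im,(220,165,390,295),"green"); m=cv2.morphologyEx(m.astype(np.uint8),cv2.MORPH_CLOSE,np.ones((15,15)))
c=max(cv2.findContours(m,0,2)[0],key=cv2.contourArea); r=cv2.minAreaRect(c)
b=cv2.boxPoints(r)+o; print([ (q.round(),onz(p,*q,90).round(1)) for q in b])
E
```

```text
top mark 317.8181818181818 260.15909090909093 132 [549.87505879 -13.20956276  91.        ]
knob 260.55555555555554 242.88888888888889 259 263 241 245 18 [586.8320794  124.34645595 125.        ]
scene mark 310.32835820895525 230.46268656716418 67 [549.62700064 -11.39112311  91.        ]
knob 354.61538461538464 196.6153846153846 353 356 195 198 13 [579.08752884 132.96441889 125.        ]
[(array([233., 281.]), array([499.5, 194. ,  90. ])), (array([234., 176.]), array([762.2, 196.4,  90. ])), (array([374., 178.]), array([ 757.9, -153.3,   90. ])), (array([372., 283.]), array([ 494.7, -145.2,   90. ]))]
```

jog_arm:
  steps: [1,58.4,-50.4,0,13.8,1,58.4,-50.4,0,13.8,1,58.4,-50.4,0,13.8,1,58.4,-50.4,0,13.8,1,58.4,-50.4,0,13.8,1,58.4,-50.4,0,13.8,1,58.4,-50.4,0,13.8,1,58.4,-50.4,0,13.8,1,58.4,-50.4,0,13.8,1,58.4,-50.4,0,13.8,1,58.4,-50.4,0,13.8,1,58.4,-50.4,0,13.8,1,58.4,-50.4,0,13.8,1,58.4,-50.4,0,13.8,1,58.4,-50.4,0,13.8,1,58.4,-50.4,0,13.8,1,58.4,-50.4,0,13.8,1,58.4,-50.4,0,13.8,1,58.4,-50.4,0,13.8,1,58.4,-50.4,0,13.8]

```text
time_s: 2.1
ee_pos: [584.6, 58.6, 214.1]
ee_rot: [180.0, 0.0, -1.1]
force: [-0.7, 0.1, 1.0]
gripper_width: 0.3
```

Run:
```python
from h import *
p=env.camera_params("wrist");s=env.state(); im=env.grab_frame("wrist"); cv2.imwrite("pics/w1.png",im[:,:,::-1])
np.save("w1.npy",p,allow_pickle=True)
print(p,s["ee_pos"],s["ee_rot"],s["gripper_width"],s["time_s"],s["force"])
```

```text
{'fx': 371.64829954431775, 'fy': 371.64829954431775, 'cx': 319.7221922309411, 'cy': 243.07153825315834, 'R': array([[-1.89606833e-02, -9.99820227e-01, -8.21130908e-05],
       [-9.64488999e-01,  1.82690187e-02,  2.63490445e-01],
       [-2.63441576e-01,  5.07515605e-03, -9.64662002e-01]]), 't': array([ 70.27941906, 533.15428895, 543.27506878])} [584.58033512  58.63880849 214.13328849] [ 1.79982232e+02  1.03172953e-02 -1.11983635e+00] 0.2523637514573507 2.1 [-0.71475743  0.08224264  0.99520762]
```

View pics/w1.png

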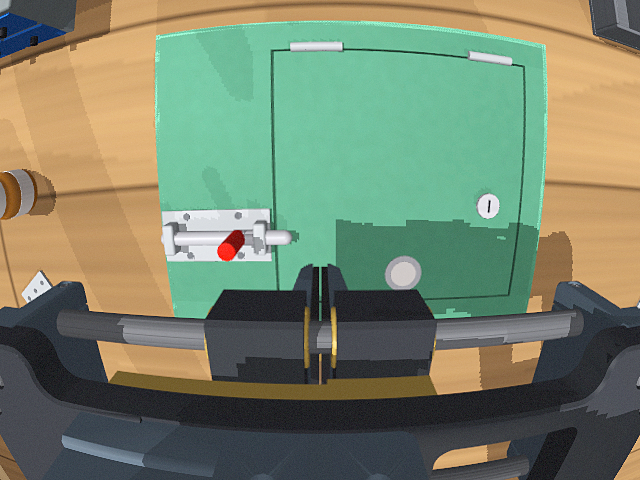

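The wrist view shows the knob's top at about (228,253) with its foot at (237,235), the mark at (403,273), and the fingers shut and clear of everything.

```bash
cat >> h.py <<'E'
def fish(p,u,v,z):
    a=np.array([u-p["cx"],v-p["cy"]]);r=np.hypot(*a);th=r/p["fx"];d=np.r_[a/r*np.sin(th),np.cos(th)]
    o=-p["R"].T@p["t"];w=p["R"].T@d;return o+w*(z-o[2])/w[2]
E
python3 - <<'E'
from h import *
p=np.load("w1.npy",allow_pickle=True).item()
for n,u,v,z in(("knob",228,253,140),("mark",403,273,91),("lock",488,206,95),("doorNL",277,300,90),("doorFL",272,50,90),("doorNR",510,294,90),("doorFR",524,66,90)): print(n,fish(p,u,v,z).round(1))
E
```

```text
knob [586.2 123.3 140. ]
mark [551. -11.  91.]
lock [609.6 -83.2  95. ]
doorNL [528.1  97.3  90. ]
doorFL [736.1  93.7  90. ]
doorNR [ 525.2 -119.4   90. ]
doorFR [ 733.8 -120.3   90. ]
```

jog_arm:
  steps: [1,0,0,4,0,1,0,0,8,0,1,0,0,9.8,0,1,0,0,10.1,0,1,0,-2,10.1,0,1,0,-3.5,10.1,0,1,0,-4,10.1,0,1,0,-4.5,10.1,0,1,0,-5,10.1,0,1,0,-5.5,10.1,0,1,0,-6,10.1,0,1,0,-6.5,10.1,0,1,0,-7,10.1,0,1,0,-7.4,10.1,0,1,0,-7.6,10.1,0,1,0,-7.6,10.1,0]

```text
time_s: 3.75
ee_pos: [586.6, 136.2, 112.8]
ee_rot: [-180.0, 0.0, -1.0]
force: [-0.3, -0.6, -0.3]
gripper_width: 0.0
```

Run:
```python
from h import *
p=env.camera_params("wrist"); np.save("w2.npy",p,allow_pickle=True); im=env.grab_frame("wrist"); cv2.imwrite("pics/w2.png",im[:,:,::-1])
```

```text
(no output)
```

View pics/w2.png

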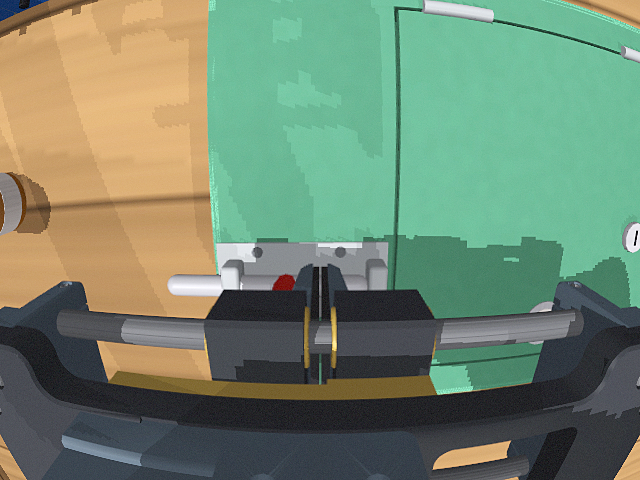

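The bolt has been pushed back. The rod now sticks out past the cabinet's side on the left, and the knob at (284,283) is against the finger. I'll keep pushing gently until I feel the stop.

jog_arm:
  steps: [1,0,-0.1,0,0,1,0,-0.2,0,0,1,0,-0.3,0,0,1,0,-0.4,0,0,1,0,-0.4,0,0]

```text
time_s: 4.3
ee_pos: [586.6, 139.5, 112.8]
ee_rot: [180.0, 0.0, -1.0]
force: [-0.3, -2.4, -1.7]
gripper_width: 0.6
```

jog_arm:
  steps: [1,0,-0.1,0,0,1,0,-0.2,0,0,1,0,-0.3,0,0,1,0,-0.4,0,0,1,0,-0.4,0,0]

```text
time_s: 4.8
ee_pos: [586.5, 140.2, 112.8]
ee_rot: [179.6, 0.0, -1.0]
force: [0.2, -12.9, 1.7]
gripper_width: 0.6
```

The bolt is at its stop, with 13 N resisting the push. Now I'll back off, rise, and go above the mark.

jog_arm:
  steps: [1,0,1.5,0,0,1,0,4,0,0,1,0,6,-4,0,1,-1,9,-6,0,1,-2,12,-6,0,1,-3.3,15.5,-6,0,1,-3.3,15.5,-6,0,1,-3.3,15.5,-6,0,1,-3.3,15.5,-6,0]

```text
time_s: 5.7
ee_pos: [551.4, -9.8, 173.0]
ee_rot: [-179.9, -0.0, -1.0]
force: [-0.2, 0.9, -0.1]
gripper_width: 0.3
```

Run:
```python
from h import *
p=env.camera_params("wrist"); np.save("w3.npy",p,allow_pickle=True); im=env.grab_frame("wrist"); cv2.imwrite("pics/w3.png",im[:,:,::-1])
```

```text
(no output)
```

View pics/w3.png

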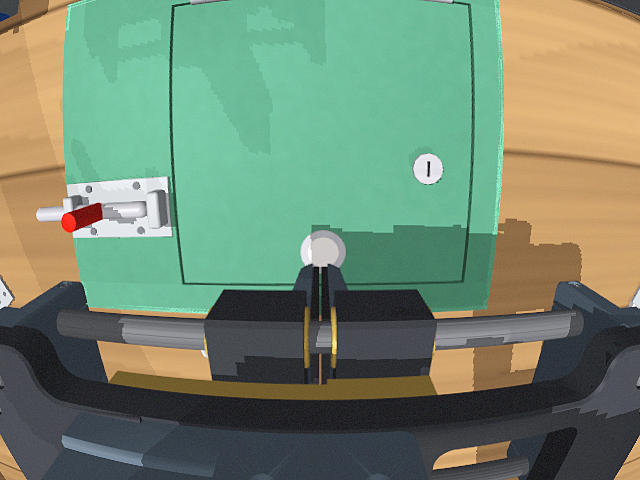

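The bolt's nose is now inside its keeper at about (165,210), clear of the door seam at x≈175. The knob's top is at (69,223) and the mark at (323,251), just ahead of the fingers.

Run:
```python
from h import *
p=np.load("w3.npy",allow_pickle=True).item()
print(fish(p,69,223,140),fish(p,323,251,91))
```

```text
[586.77598199 155.63272138 140.        ] [551.09773885 -11.4097919   91.        ]
```

Measured against the mark, the slide comes to about 34 mm. I'll cross-check that with the fixed cameras.

Run:
```python
from h import *
old={"top":(245,230,285,258),"scene":(335,180,385,215)}
for n in("top","scene"):
    p=env.camera_params(n)
    for tag,im in(("old",cv2.imread(f"pics/{n}0.png")[:,:,::-1]),("new",env.grab_frame(n))):
        x0,y0,x1,y1=(225,225,285,258) if n=="top" else (335,170,385,215)
        a=im[y0:y1,x0:x1].astype(int); w=np.clip(a[...,0]-a[...,1:].max(2)-40,0,None)
        g=a[...,1]-a[...,0]; 
        V,U=np.mgrid[y0:y1,x0:x1]; print(n,tag,w.sum(),(U*w).sum()/w.sum(),(V*w).sum()/w.sum(),onz(p,(U*w).sum()/w.sum(),(V*w).sum()/w.sum(),125))
    cv2.imwrite(f"pics/{n}1.png",im[:,:,::-1])
im=cv2.imread("pics/w3.png").astype(int); w=(im[...,2]>im[...,:2].max(2)+80)[200:240,55:110]
print(np.argwhere(w)[:,::-1].min(0)+[55,200],np.argwhere(w)[:,::-1].max(0)+[55,200])
```

```text
top old 2720 255.17132352941175 240.80110294117648 [591.8599909 137.3172139 125.       ]
top new 3479 243.6036217303823 240.9051451566542 [591.52638632 164.98090228 125.        ]
scene old 1661 359.9662853702589 188.52257676098736 [571.55140224 164.27297077 125.        ]
scene new 1497 362.935871743487 189.87775551102203 [580.61575882 165.97136402 125.        ]
[ 61 203] [101 232]
```

Wood colours contaminated that mask, so the cross-check is no use. The surest test is to push the knob again by feel, and there is plenty of time for it.

jog_arm:
  steps: [1,1.5,-4,0,0,1,3,-8,0,0,1,3.3,-11.5,0,0,1,3.3,-11.5,3,0,1,3.3,-11.5,6,0,1,3.3,-11.5,6,0,1,3.3,-13.5,6,0,1,3.3,-14.5,6,0,1,3.3,-15,6,0,1,3.3,-15.3,6,0,1,3.3,-15.6,6,0,1,3.3,-15.9,6,0,1,3.3,-16.1,6,0,1,3.3,-16.1,6,0,1,3.3,-16.1,6,0]

```text
time_s: 7.35
ee_pos: [587.2, 140.8, 114.1]
ee_rot: [179.1, -0.0, -0.9]
force: [1.6, -24.3, 6.1]
gripper_width: 0.3
```

A hard stop is confirmed: 24 N gives only 0.6 mm of flex. Next I'll return to the mark and press.

jog_arm:
  steps: [1,0,1.5,0,0,1,0,4.5,0,0,1,0,6,-4,0,1,-1,9,-6,0,1,-2,12,-6,0,1,-3.3,16.1,-6,0,1,-3.3,16.1,-6,0,1,-3.3,16.1,-3,0,1,-3.3,16.1,0,0,1,-3.3,16.1,1.4,0,1,-3.3,16.1,1.7,0,1,-3.3,16.1,2,0,1,-3.3,16.1,2.2,0,1,-3.3,16.1,2.2,0]

```text
time_s: 8.75
ee_pos: [551.5, -10.5, 91.6]
ee_rot: [180.0, -0.1, -1.0]
force: [-0.3, -0.6, -0.5]
gripper_width: 0.7
```

jog_arm:
  steps: [1,0,0,0.2,0,1,0,0,0.4,0,1,0,0,0.55,0,1,0,0,0.65,0,1,0,0,0.65,0,1,0,0,0.65,0]

```text
time_s: 9.35
ee_pos: [551.8, -10.6, 84.8]
ee_rot: [-180.0, -0.1, -1.0]
force: [1.5, 0.9, 4.2]
gripper_width: 0.3
```

The mark is pressed about 6 mm at 4 N. Now I'll back away upward.

jog_arm:
  steps: [1,0,0,-0.5,0,1,0,0,-1.5,0,1,0,0,-3,0,1,0,0,-5,0,1,0,0,-7.5,0,1,0,0,-10,0,1,0,0,-13,0,1,0,0,-16,0,1,0,0,-18,0,1,0,0,-18,0,1,0,0,-18,0,1,0,0,-18,0]

```text
time_s: 10.55
ee_pos: [549.8, -10.6, 262.8]
ee_rot: [180.0, 0.2, -1.0]
force: [-0.6, 0.5, -0.1]
gripper_width: 0.5
```

Run:
```python
from h import *
a=env.grab_frame("wrist");b=env.grab_frame("scene")
cv2.imwrite("pics/end.png",np.vstack([cv2.resize(a,(400,300)),cv2.resize(b[130:355,200:500],(400,300))])[:,:,::-1])
s=env.state();print(s["force"],s["ee_pos"],s["time_s"])
```

```text
[ 0.56909672 -0.36560178  0.25072238] [550.14067167 -10.61112513 262.92203892] 10.65
```

View pics/end.png

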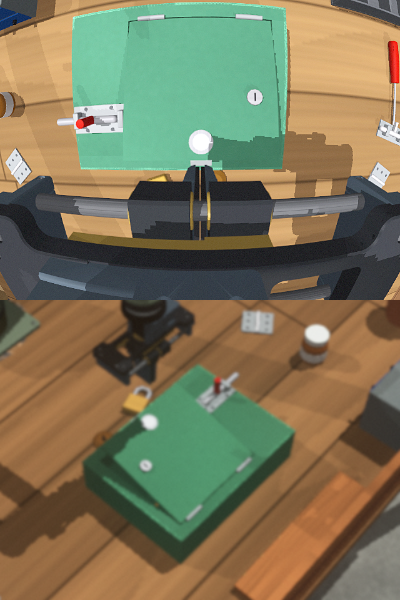

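The final picture shows the door raised ajar, the bolt back, the loose hardware where it was, and the gripper well clear. I'll hand it in.

```bash
python3 -c "
from workcell import env
print(env.job_done())"
```

```text
the job is handed in; nothing more can be done
None
```

The job is handed in: the bolt is fully back and the door stands ajar on its own spring. The arm finished at about 10.7 s of the allowed 48 s.

- **Bolt:** I pushed it back by the red knob with the shut fingertips. The wrist camera put the slide at about 34 mm, short of the nominal 36 mm. A cross-check by colour from the fixed cameras failed because the wood colours spoiled it. So I pushed the knob a second time, and it held firm at 24 N with only about 0.6 mm of give, which means it was at its stop.
- **Door:** After that I pressed the push mark in about 6 mm, where the force was about 4 N, and withdrew straight up about 180 mm.
- **Last checks:** The final pictures show the door slightly raised, the bolt clear of it, and the padlock, the escutcheon and the other loose parts in view where they were. The gripper was touching nothing and the wrist force was under 1 N. I judged the door's opening by eye and did not measure its angle.

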